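Nest two mounting brackets in their kit tray

TASK

Pack the two aluminium brackets, the T-footed and the U-footed one, into the grey kit tray so that they nest in each other (stem in notch, cut-out corner round the tray's corner block) and both lie flat, fully home on the tray's floor, tabs up; it goes only one way. Do not push the other things on the table about, and let go of everything at the end.

Things in the scene. Friction and masses are not known exactly. Their poses are not given: they have to be found in the camera images.
- t_bracket: T-footed aluminium bracket, about 0.16 kg; mm. Origin: centre of the bar of its foot, on the underside. Foot 12 thick: bar 36 (x, -18 to 18) by 120 (y, -60 to 60), and an off-centre stem running on to x = -52 between y = -3 and 27. An upright tab, 10 thick (x) by 44 long (y), stands over the origin up to 52 above the underside. Lower edges of the foot bevelled by 3 mm.
- t_bracket_tab (a point): Grip point in the tab of the T-footed bracket: straight above its origin, 34 mm above the underside (22 above the foot's top, 18 below the tab's top). Axes as the bracket's; grip across the 10 mm thickness, along x.
- u_bracket: U-footed aluminium bracket, about 0.2 kg; mm. Origin: centre of its base bar, on the underside. Foot 12 thick, lower edges bevelled: base 36 (x, -18 to 18) by 120 (y, -60 to 60), the corner at -x, +y cut out 18 by 18; legs run on to x = 54 at y = -60 to -5 and y = 29 to 60, leaving a notch 34 wide, 36 deep, open to +x. Tab as on the other bracket, over the origin.
- u_bracket_tab (a point): Grip point in the tab of the U-footed bracket: straight above its origin, 34 mm above the underside (22 above the foot's top). Axes as the bracket's; grip across the 10 mm thickness, along x.
- kit_tray: Grey plastic kit tray, fixed; origin: centre of its underside, on the table (mm). Both brackets fit in one arrangement only, their axes pointing as the tray's: the U-footed one in the -x half, cut-out corner round the tray's block, origin at about x = -36, y = 0; the T-footed one in the +x half, stem in the U's notch, origin at about x = 36, y = 0. They drop in straight down, in either order.
- tray_floor (a point): Centre of the tray's pocket floor, 4 mm above the table; axes as the tray's. In mm: pocket 110.5 (x) by 122.5 (y), 11 deep, walls 8 thick, rim 15 above the table. A square block, 14 by 14 and as high as the rim, fills the pocket's corner at -x, +y. With both brackets in, about 2.5 mm are to spare in x and in y.
- tape_roll: Bystander, loose (mm): roll of tan tape lying flat, 87 across, 24 tall. Origin: centre of its underside.
- solder_reel: Bystander, loose (mm): reel of solder wire standing on its flange, 55 across, 45 tall. Origin: centre of its underside.
- parts_jar: Bystander, loose (mm): small white plastic jar with lid, 45 across, 61 tall. Origin: centre of its underside.
- spare_knob: Bystander, loose (mm): loose black instrument knob, 42 across, 17 tall. Origin: centre of its underside.
- side_cutters: Bystander, loose (mm): side cutters lying flat, 150 x 47 x 12, long way along its own x. Origin: centre of its underside.

How it is judged:
At the end, for the whole second after the job is handed in: Both brackets lie in the tray at rest: each origin within 4 mm of its place in the tray in x and in y ((36, 0) mm for the T-footed, (-36, 0) mm for the U-footed), its underside within 2 mm of the tray's floor, upright within 0.04 rad, its tab parallel to the tray's y axis within 0.06 rad (x of t_bracket_tab in the frame of tray_floor between 0.032 and 0.04 m and y of t_bracket_tab in the frame of tray_floor between -0.004 and 0.004 m and z of t_bracket_tab in the frame of tray_floor between 0.032 and 0.036 m and angle between the y axis of each of t_bracket_tab, u_bracket_tab and the y axis of tray_floor, either way round below 0.06 rad and angle between each of t_bracket_tab, u_bracket_tab's own z axis and vertical below 0.04 rad and linear speed of each of t_bracket, u_bracket below 0.02 m/s and x of u_bracket_tab in the frame of tray_floor between -0.04 and -0.032 m and y of u_bracket_tab in the frame of tray_floor between -0.004 and 0.004 m and z of u_bracket_tab in the frame of tray_floor between 0.032 and 0.036 m); the robot touches nothing.
It fails at once if tape roll: pushed more than 30 mm from where it stood (distance of tape_roll from where it was at the start of the episode above 0.03 m).
It fails at once if solder reel: pushed more than 30 mm from where it stood (distance of solder_reel from where it was at the start of the episode above 0.03 m).
It fails at once if parts jar: pushed more than 30 mm from where it stood (distance of parts_jar from where it was at the start of the episode above 0.03 m).
It fails at once if spare knob: pushed more than 30 mm from where it stood (distance of spare_knob from where it was at the start of the episode above 0.03 m).
It fails at once if side cutters: pushed more than 30 mm from where it stood (distance of side_cutters from where it was at the start of the episode above 0.03 m).
It also fails if it takes over 61 s, if anything falls off the work surface, if the arm or the gripper's body presses on something with over 40 N, if the wrist force passes 120 N, or if a joint passes its speed limit or range.

ROBOT

A 6-joint arm with a two-finger parallel gripper is mounted at the origin on a cart in front of the work surface, level with it; the furniture and walls round the work are solid. World frame = base frame: x ahead of the robot, y to its left, z up, the work surface at z = 0. Lengths are in m, angles in rad, forces in N, time in s.
With the tool pointing down it reaches from about 0.35 to 0.775 m from the base axis. Payload 7.3 kg.
Tool frame: the origin (TCP) lies on the centre line of the jaws, within the pads' length; the fingertips stand robot.nose_length ahead of it and the grasp point (between the pads) is the TCP (robot.nose_length is the distance from the TCP to the fingertips, in m); z points along the fingers, y is the direction in which the jaws open and shut (so a half turn about z gives the same grasp; the last joint's range is limited). The gripper opens to 92 mm and grips with 3 to 60 N. Pads are 19 mm wide; open, the fingers measure 130 mm over their backs; the gripper's body (75 mm by 190 mm) begins 47 mm behind the grasp point.
Start: joints at [1.062, 0.342, 1.524, -0, 1.275, -0.146], TCP at [0.186, 0.491, 0.246] pointing down, gripper open.
Joint ranges: [-2.53, 2.53], [-0.77, 2.02], [0.04, 2.7], [-1, 4.14], [0.28, 2.66], [-3.11, 3.11]. Speed limits (rad/s): [2.57, 2.57, 3.14, 3.14, 3.14, 3.14].

INTERFACE

Orientations are given as [roll, pitch, yaw] about the fixed x, y, z axes, in that order (R = Rz(yaw) Ry(pitch) Rx(roll)).
In Python, from cell import robot, read_camera gives the robot as it stands.
- The arm moves only by the shell command python3 -m crank 'ROWS' [FORCE]. ROWS is JSON, a list of rows, each a list of 7 numbers: the shift along the tool's x, y, z in cm, then the turn, a rotation vector about the tool's x, y, z in degrees, then the opening, from 0 (shut) to 1 (fully open). In form: [[tx, ty, tz, wx, wy, wz, jaw], ...]. A call has 1 to 5 rows; each row is the pose to reach, as a shift and turn from the pose commanded when the call began, along the tool's axes at that moment; what a row does not reach only later rows make up. A row lasts 1/8 s, in which the tool goes at most 62.5 mm and 10.7 degrees, less where a joint would pass 70% of its speed; a pose out of reach is approached as far as the arm can. A call with a gripper value outside its range is refused whole. The fingers move at their own pace and stop on an object; FORCE is the grip in N (left out, the last holds). Time passes only in rows, so rows that repeat a pose let the fingers close. It gives the time, the measured TCP pose, the force and the opening at its end, in the units of the state.
- robot.observe(): the state, without advancing time (a new reading comes with each control period).
- read_camera(name): name is "side" or "top"; returns a dict with "frame" (384x512x3 uint8, red, green, blue), "intrinsics" (3x3 intrinsics, pixels), "R" (3x3) and "t" (3): a world point X has camera coordinates R X + t. Camera axes: x right, y down, z forward; pixel columns grow to the right and rows downward; lengths in m; the calibration is good to about 2 mm. A picture is of the moment at which its call begins. There is no depth.
- robot.hand_in(): hands the job in, once; it reports no verdict.
The state is a dict: "time": time; "qpos": joint angles; "qvel": joint speeds; "joint_efforts": joint torques, N m; "tool_pos": TCP position; "tool_rot": TCP orientation; "contact_force": force on the tool from outside, world axes, zero at the start; "torque": the same for the moment, N m; "opening": finger opening in m.
Only numpy, scipy, OpenCV 4.12 (cv2) and the standard library are available. Lean on these libraries where they do the work, as an engineer would, in place of code of your own. Each camera call takes 0.05 s, during which the arm holds its last target.

## Working session

There is one attempt and no reset: what is moved stays moved. The work goes in short steps, Python scripts to look and compute and a shell command to move; the robot and the scene stay as the last step left them, time stands still between calls to the robot, and variables do not carry over. Pictures are saved under pics/ and viewed, and the job is handed in when it is done.

```bash
ls; mkdir -p pics; python3 - <<'E'
from cell import robot, read_camera
import cv2,pickle
print(robot.observe()); print(robot.nose_length)
for n in ("side","top"):
    c=read_camera(n); cv2.imwrite(f"pics/{n}0.png",c["frame"][:,:,::-1]); pickle.dump(c,open(f"pics/{n}0.pkl","wb"))
    print(n,c["intrinsics"],c["R"],c["t"], -c["R"].T@c["t"])
E
```

```text
pics
{'time': 0.0, 'qpos': array([ 1.06199544e+00,  3.42729874e-01,  1.52502093e+00,  4.82103763e-06,
        1.27539747e+00, -1.45977972e-01]), 'qvel': array([-3.22496790e-04, -1.99957124e-03, -8.37814730e-05, -4.63660790e-04,
        1.64369134e-04,  2.47186017e-03]), 'joint_efforts': array([ 9.06045370e-04, -4.31230438e+01, -2.44230151e+01,  7.18078692e-02,
        5.57597622e-02, -1.14620548e-04]), 'tool_pos': array([0.18611045, 0.49049924, 0.24503986]), 'tool_rot': array([-3.14005424e+00, -2.30842446e-04,  2.77876815e+00]), 'contact_force': array([ 0.84417841, -0.01028779,  0.6300097 ]), 'torque': array([-0.01072166, -0.02498364,  0.01334479]), 'opening': 0.09165061302632208}
0.019
side [[404.02361631   0.         248.88814515]
 [  0.         404.02361631 184.98693045]
 [  0.           0.           1.        ]] [[ 0.97637431 -0.2150728  -0.02090189]
 [-0.13775131 -0.5449772  -0.8270577 ]
 [ 0.16648656  0.81039715 -0.5617283 ]] [-0.53786137  0.08929983  1.01094432] [ 0.36914655 -0.88627938  0.63048982]
top [[373.27053146   0.         250.31523838]
 [  0.         373.27053146 197.53590182]
 [  0.           0.           1.        ]] [[ 0.02366246 -0.99948363  0.02173851]
 [-0.98839477 -0.02665262 -0.14955069]
 [ 0.15005285 -0.01794749 -0.98851506]] [-0.07751059  0.51323109  0.91250356] [ 0.37218525 -0.04741446  0.98046254]
```

View pics/side0.png

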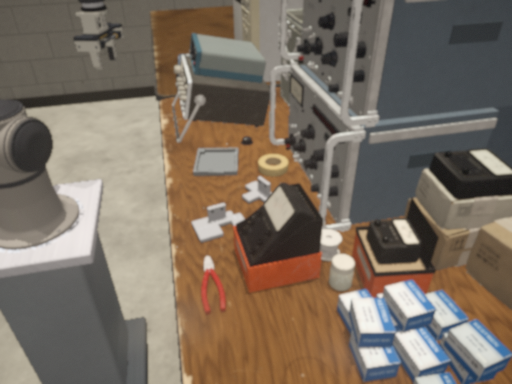

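View pics/top0.png

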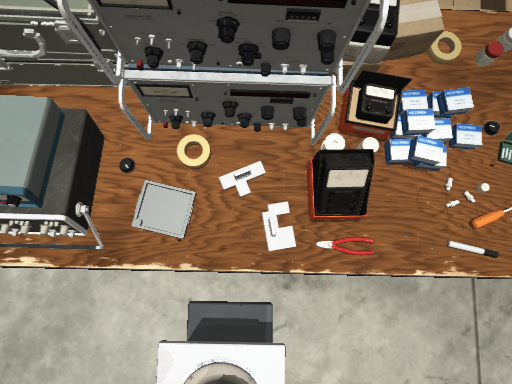

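The top view shows the tray at about (165,208), the T bracket at (243,178) and the U bracket at (279,226). The black and red instrument stands to their right. I'll zoom in on both views.

```bash
python3 - <<'E'
import cv2
a=cv2.imread("pics/top0.png"); b=cv2.imread("pics/side0.png")
cv2.imwrite("pics/topz.png",cv2.resize(a[140:260,120:320],None,fx=4,fy=4,interpolation=cv2.INTER_CUBIC))
cv2.imwrite("pics/sidez.png",cv2.resize(b[130:250,175:335],None,fx=5,fy=5,interpolation=cv2.INTER_CUBIC))
E
```

```text
(no output)
```

View pics/topz.png

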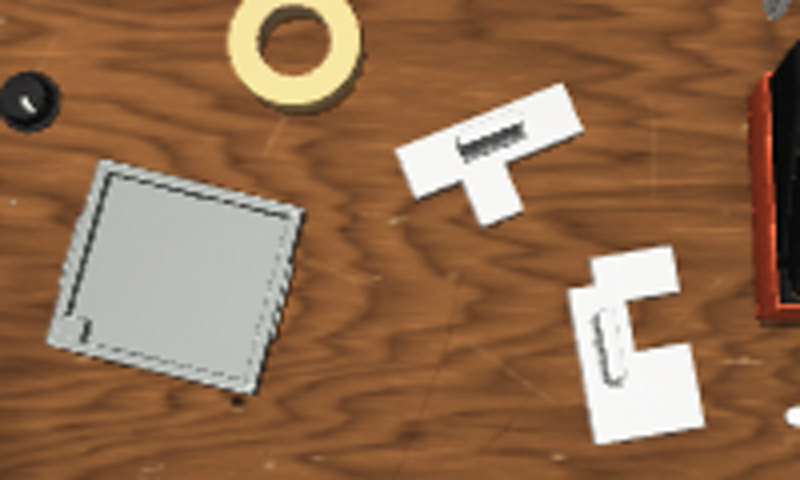

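View pics/sidez.png

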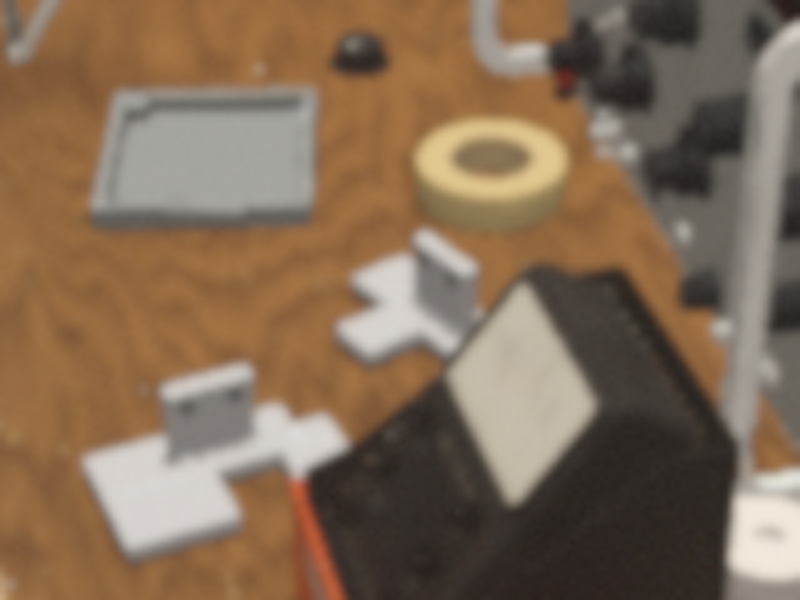

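```bash
cat > h.py <<'E'
import cv2,pickle,numpy as np
def ray(c,px,z):
    px=np.atleast_2d(np.asarray(px,float)); K,R,t=c["intrinsics"],np.array(c["R"]),np.array(c["t"])
    d=np.c_[px,np.ones(len(px))]@np.linalg.inv(K).T@R; o=-R.T@t
    return o+d*((z-o[2])/d[:,2])[:,None]
def proj(c,X):
    p=np.atleast_2d(X)@np.array(c["R"]).T+c["t"]; p=p@c["intrinsics"].T; return p[:,:2]/p[:,2:]
def kabsch(m,w):
    mc,wc=m.mean(0),w.mean(0); a=m-mc;b=w-wc
    th=np.arctan2((a[:,0]*b[:,1]-a[:,1]*b[:,0]).sum(),(a*b).sum())
    R=np.array([[np.cos(th),-np.sin(th)],[np.sin(th),np.cos(th)]])
    t=wc-R@mc; return t,th,np.linalg.norm(w-(m@R.T+t),axis=1)
E
python3 - <<'E'
from h import *
c=pickle.load(open("pics/top0.pkl","rb")); f=c["frame"]
hsv=cv2.cvtColor(f,cv2.COLOR_RGB2HSV)
s=4; big=cv2.resize(hsv,None,fx=s,fy=s,interpolation=cv2.INTER_CUBIC)
def cnts(lo,hi,roi,n=5):
    m=cv2.inRange(big,lo,hi); k=np.zeros_like(m); x0,y0,x1,y1=[v*s for v in roi]; k[y0:y1,x0:x1]=m[y0:y1,x0:x1]
    C=cv2.findContours(k,cv2.RETR_EXTERNAL,cv2.CHAIN_APPROX_NONE)[0]; return max(C,key=cv2.contourArea)
for nm,lo,hi,roi,z in (("T",(0,0,170),(180,45,255),(210,155,275,200),.012),("U",(0,0,170),(180,45,255),(258,195,300,255),.012),("tray",(0,0,90),(180,45,255),(125,170,205,245),.015)):
    C=cnts(lo,hi,roi)
    ap=cv2.approxPolyDP(C,6,True)[:,0]
    px=(ap+.5)/s-.5
    print(nm,cv2.contourArea(C)/16); print(np.c_[px,1000*ray(c,px,z)[:,:2]].round(1).tolist())
E
```

```text
T 719.5
[[260.1, 160.9, 618.7, -88.8], [218.6, 176.9, 572.1, 20.0], [223.1, 188.4, 541.6, 7.1], [234.9, 184.6, 552.5, -23.5], [239.9, 195.6, 523.5, -37.5], [249.9, 192.1, 533.6, -63.5], [245.9, 180.1, 565.4, -52.2], [265.1, 172.1, 588.5, -102.7]]
U 1015.78125
[[286.6, 201.1, 512.2, -160.6], [267.9, 204.4, 502.3, -111.4], [268.1, 210.6, 485.9, -112.4], [261.9, 212.4, 480.8, -96.1], [268.6, 250.4, 383.0, -115.3], [295.4, 245.9, 396.2, -184.3], [291.6, 225.9, 447.6, -174.2], [278.6, 227.6, 442.2, -140.4], [276.1, 214.6, 475.9, -133.4], [289.1, 212.1, 483.4, -167.4]]
tray 2564.1875
[[144.6, 179.9, 558.0, 212.9], [135.4, 205.9, 488.9, 232.2], [131.4, 224.9, 439.5, 239.0], [182.4, 238.1, 408.8, 106.7], [189.1, 219.9, 456.1, 91.8], [195.4, 192.1, 529.2, 79.0]]
```

```bash
cat > m.py <<'E'
from h import *
Tm=np.array([[18,-60],[18,60],[-18,60],[-18,27],[-52,27],[-52,-3],[-18,-3],[-18,-60]],float)
Um=np.array([[54,60],[0,60],[0,42],[-18,42],[-18,-60],[54,-60],[54,-5],[18,-5],[18,29],[54,29]],float)
Ym=np.array([[63.25,69.25],[-63.25,69.25],[-63.25,-69.25],[63.25,-69.25]])
E
python3 - <<'E'
from m import *
Tw=np.array([[618.7, -88.8],[572.1, 20.0],[541.6, 7.1],[552.5, -23.5],[523.5, -37.5],[533.6, -63.5],[565.4, -52.2],[588.5, -102.7]])
Uw=np.array([[512.2,-160.6],[502.3,-111.4],[485.9,-112.4],[480.8,-96.1],[383.0,-115.3],[396.2,-184.3],[447.6,-174.2],[442.2,-140.4],[475.9,-133.4],[483.4,-167.4]])
Yw=np.array([[558.0,212.9],[439.5,239],[408.8,106.7],[529.2,79]])
c=pickle.load(open("pics/side0.pkl","rb"));ct=pickle.load(open("pics/top0.pkl","rb"))
ims=[cv2.cvtColor(q["frame"],cv2.COLOR_RGB2BGR) for q in(c,ct)]
ims=[cv2.resize(i,None,fx=5,fy=5,interpolation=cv2.INTER_CUBIC) for i in ims]
tab=np.array([[5,22],[5,-22],[-5,-22],[-5,22]],float)
for n,m,w,z in(("T",Tm,Tw,12),("U",Um,Uw,12),("Y",Ym,Yw,15)):
    t,th,r=kabsch(m,w); print(n,t.round(1),th.round(4),r.round(1))
    R=np.array([[np.cos(th),-np.sin(th)],[np.sin(th),np.cos(th)]])
    for mm,zz in [(m,z)]+([(tab,52)] if n!="Y" else [(np.array([[55.25,61.25],[-41.25,61.25],[-41.25,47.25],[-55.25,47.25],[-55.25,-61.25],[55.25,-61.25]]),15)]):
        W=np.c_[mm@R.T+t,np.full(len(mm),zz)]/1000
        for i,q in zip(ims,(c,ct)): cv2.polylines(i,[((proj(q,W)+.5)*5).astype(int)],True,(0,0,255),1)
cv2.imwrite("pics/ov_s.png",ims[0][650:1250,875:1675]);cv2.imwrite("pics/ov_t.png",ims[1][770:1280,630:1430]);cv2.imwrite("pics/ov_t2.png",ims[1][850:1250,620:1000]);
E
```

```text
T [580.4 -41.2] 0.4054 [2.  1.6 1.4 0.7 1.6 1.  1.1 1.2]
U [ 443.9 -120.9] -1.3791 [2.  2.  0.9 1.3 1.6 1.4 1.8 0.9 0.4 1.2]
Y [483.9 159.4] -0.2206 [2.8 2.8 2.1 1.6]
```

View pics/ov_s.png

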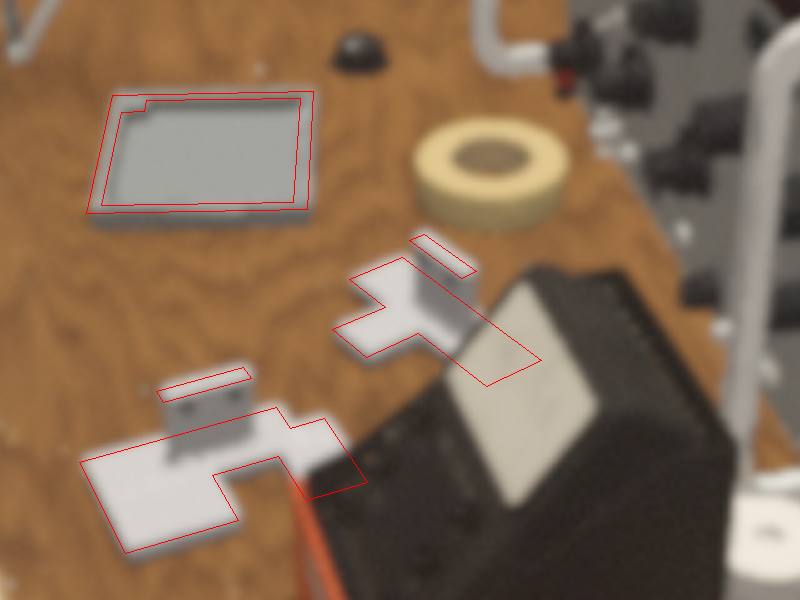

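View pics/ov_t.png

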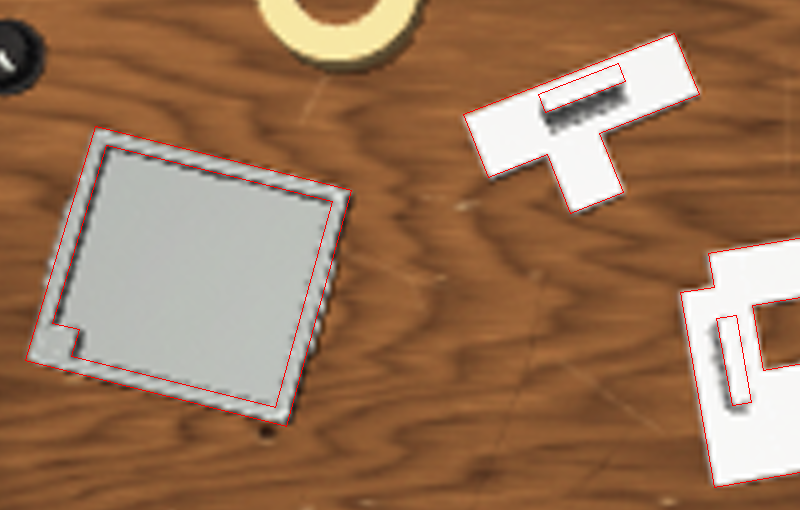

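Both overlays agree to within about 2 mm. Next I'll check how close the instrument is to the U, plus the joint and yaw requirements.

```bash
python3 - <<'E'
from h import *
s=pickle.load(open("pics/side0.pkl","rb"));t=pickle.load(open("pics/top0.pkl","rb"))
print("side base",(1000*ray(s,[[245,290],[322,270],[234,226],[300,186]],0)).round().tolist())
for p in ([308,178],[308.5,215],[313,150],[309,200]):
  print(p,[(z,(1000*ray(t,p,z)[0,:2]).round().tolist()) for z in(0,.05,.1,.14)])
for p in ([234,226],[238,242],[287,184],[270,193],[235,236]):
  print(p,[(z,(1000*ray(s,p,z)[0,:2]).round().tolist()) for z in(0,.05,.08,.1,.14)])
a=cv2.cvtColor(s["frame"],cv2.COLOR_RGB2BGR);cv2.imwrite("pics/inst.png",cv2.resize(a[170:300,220:345],None,fx=4.5,fy=4.5,interpolation=cv2.INTER_CUBIC))
E
```

```text
side base [[468.0, -342.0, 0.0], [637.0, -326.0, 0.0], [483.0, -140.0, 0.0], [692.0, -16.0, 0.0]]
[308, 178] [(0, [578.0, -219.0]), (0.05, [568.0, -210.0]), (0.1, [557.0, -201.0]), (0.14, [549.0, -194.0])]
[308.5, 215] [(0, [478.0, -220.0]), (0.05, [473.0, -212.0]), (0.1, [468.0, -203.0]), (0.14, [463.0, -196.0])]
[313, 150] [(0, [656.0, -233.0]), (0.05, [642.0, -223.0]), (0.1, [627.0, -214.0]), (0.14, [616.0, -206.0])]
[309, 200] [(0, [519.0, -222.0]), (0.05, [511.0, -213.0]), (0.1, [504.0, -204.0]), (0.14, [498.0, -197.0])]
[234, 226] [(0, [483.0, -140.0]), (0.05, [474.0, -199.0]), (0.08, [469.0, -235.0]), (0.1, [465.0, -259.0]), (0.14, [458.0, -306.0])]
[238, 242] [(0, [481.0, -199.0]), (0.05, [473.0, -253.0]), (0.08, [467.0, -286.0]), (0.1, [464.0, -308.0]), (0.14, [457.0, -351.0])]
[287, 184] [(0, [660.0, 2.0]), (0.05, [637.0, -68.0]), (0.08, [623.0, -111.0]), (0.1, [614.0, -139.0]), (0.14, [595.0, -195.0])]
[270, 193] [(0, [603.0, -28.0]), (0.05, [584.0, -96.0]), (0.08, [573.0, -137.0]), (0.1, [566.0, -164.0]), (0.14, [551.0, -219.0])]
[235, 236] [(0, [479.0, -177.0]), (0.05, [470.0, -233.0]), (0.08, [465.0, -267.0]), (0.1, [461.0, -289.0]), (0.14, [454.0, -334.0])]
```

View pics/inst.png

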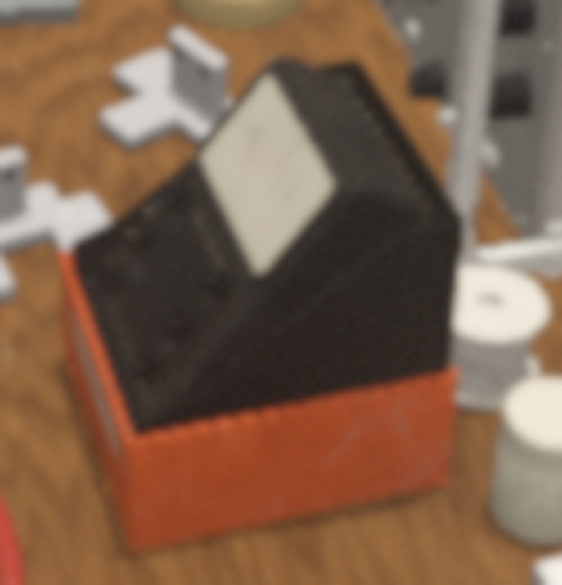

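```bash
cat > go.py <<'E'
# python3 go.py x y z yaw [x y z yaw ...] : successive targets -> shift cm/turn deg in present tool axes
import sys,numpy as np
from scipy.spatial.transform import Rotation as Ro
from cell import robot
o=robot.observe(); R=Ro.from_euler("xyz",o["tool_rot"]); p=o["tool_pos"]
v=np.array(sys.argv[1:],float).reshape(-1,4)
for x,y,z,yaw in v:
    Rt=Ro.from_euler("xyz",[np.pi,0,yaw]); d=R.inv().apply([x,y,z]-p)
    w=(R.inv()*Rt).as_rotvec(degrees=True)
    print("shift cm",(d*100).round(2),"turn",w.round(2),"dist",round(np.linalg.norm(d)*100,1))
print("t",o["time"],p.round(4),o["tool_rot"].round(4),"F",o["contact_force"].round(1),"M",o["torque"].round(2),"open",round(o["opening"],4),"q",o["qpos"].round(2))
E
python3 go.py 0.35 0.2 0.22 2.5 0.5804 -0.0412 0.13 1.976
python3 - <<'E'
from h import *
t=pickle.load(open("pics/top0.pkl","rb"))
for p in([103,150],[100,240],[148,137],[315,140],[243,125]): print(p,[(z,(1000*ray(t,p,z)[0,:2]).round().tolist()) for z in(0,.1,.2)])
E
```

```text
shift cm [-25.63 -21.35   2.54] turn [-0.08 -0.   15.97] dist 33.5
shift cm [-55.73 -35.71  11.55] turn [-8.0e-02  2.0e-02  4.6e+01] dist 67.2
t 0.1 [0.1861 0.4906 0.2451] [-3.1402e+00 -2.0000e-04  2.7788e+00] F [-0.4  0.2  0. ] M [0.06 0.03 0.  ] open 0.092 q [ 1.06  0.34  1.52 -0.    1.28 -0.15]
[103, 150] [(0, [639.0, 333.0]), (0.1, [612.0, 295.0]), (0.2, [585.0, 256.0])]
[100, 240] [(0, [399.0, 321.0]), (0.1, [397.0, 284.0]), (0.2, [394.0, 246.0])]
[148, 137] [(0, [679.0, 216.0]), (0.1, [648.0, 189.0]), (0.2, [617.0, 162.0])]
[315, 140] [(0, [685.0, -238.0]), (0.1, [653.0, -219.0]), (0.2, [621.0, -199.0])]
[243, 125] [(0, [721.0, -40.0]), (0.1, [686.0, -41.0]), (0.2, [650.0, -42.0])]
```

```bash
python3 -m crank '[[-5.1,-4.3,0.5,0,0,3.2,0.5],[-10.2,-8.5,1,0,0,6.4,0.5],[-15.4,-12.8,1.5,0,0,9.6,0.5],[-20.5,-17,2,0,0,12.8,0.5],[-25.6,-21.3,2.5,0,0,16,0.5]]' 20; python3 go.py 0.35 0.2 0.22 2.5 0.5804 -0.0412 0.13 1.976
```

```text
time: 0.72
tool_pos: [0.3401, 0.2178, 0.2222]
tool_rot: [3.141, 0.0, 2.498]
contact_force: [1.9, 0.0, -0.1]
opening: 0.0477
shift cm [-1.86 -0.83  0.22] turn [ 0.02  0.   -0.11] dist 2.0
shift cm [-34.76  -6.3    9.22] turn [ 2.000e-02 -0.000e+00  2.991e+01] dist 36.5
t 0.725 [0.3401 0.2178 0.2222] [3.1413e+00 1.0000e-04 2.4980e+00] F [ 1.9  0.  -0.1] M [-0.01 -0.08 -0.01] open 0.0477 q [ 0.38  0.14  1.86  0.    1.13 -0.55]
```

```bash
python3 -m crank '[[0,0,0,0,0,0,0.5],[0,0,0,0,0,0,0.5]]' 20 | head -2;  python3 go.py 0.5804 -0.0412 0.13 1.976
```

```text
time: 0.98
tool_pos: [0.3395, 0.2196, 0.2222]
shift cm [-34.92  -6.42   9.2 ] turn [-1.000e-02 -4.000e-02  2.994e+01] dist 36.7
t 0.975 [0.3395 0.2196 0.2222] [-3.1415e+00 -7.0000e-04  2.4986e+00] F [-0.8  0.9  0.3] M [-0.03 -0.   -0.04] open 0.0458 q [ 0.38  0.14  1.86  0.    1.13 -0.54]
```

```bash
python3 -m crank '[[-6,-1,1.5,0,0,6,0.5],[-12,-2.2,3,0,0,12,0.5],[-18,-3.3,4.5,0,0,18,0.5],[-23,-4.2,6,0,0,24,0.5],[-28,-5.1,7.5,0,0,29.9,0.5]]' | head -2;python3 -m crank '[[0,0,0,0,0,0,0.5],[0,0,0,0,0,0,0.5]]' | head -2;  python3 go.py 0.5804 -0.0412 0.13 1.976
```

```text
time: 1.6
tool_pos: [0.5344, 0.0121, 0.1467]
time: 1.85
tool_pos: [0.5328, 0.013, 0.1471]
shift cm [-6.87  2.21  1.7 ] turn [-0.05 -0.06  0.27] dist 7.4
t 1.85 [0.5328 0.013  0.1471] [-3.1407e+00 -1.1000e-03  1.9808e+00] F [0.3 0.1 0.5] M [-0.05  0.05  0.01] open 0.0456 q [-0.12  0.46  1.64  0.    1.04 -0.53]
```

```bash
python3 -m crank '[[-3.4,1.1,0.8,0,0,0,0.5],[-6.9,2.2,1.7,0,0,0.3,0.5],[-6.9,2.2,5.0,0,0,0.3,0.5],[-6.9,2.2,5.0,0,0,0.3,0.5]]' | head -2;  python3 go.py 0.5804 -0.0412 0.036 1.976; python3 - <<'E'
from cell import read_camera
import cv2
for n,(y,x) in (("side",(130,175)),("top",(120,170))):
    f=read_camera(n)["frame"][:,:,::-1]; cv2.imwrite(f"pics/{n}1.png",cv2.resize(f[y:y+120,x:x+160],None,fx=5,fy=5,interpolation=cv2.INTER_CUBIC))
E
```

```text
time: 2.35
tool_pos: [0.5789, -0.0414, 0.0958]
shift cm [-0.06  0.17  5.98] turn [-0.23 -0.18 -0.05] dist 6.0
t 2.35 [ 0.5789 -0.0414  0.0958] [-3.1376 -0.0032  1.9752] F [ 0.2 -0.2 -0.4] M [-0.08  0.04  0.03] open 0.046 q [-0.2   0.6   1.55  0.    1.   -0.61]
```

View pics/side1.png

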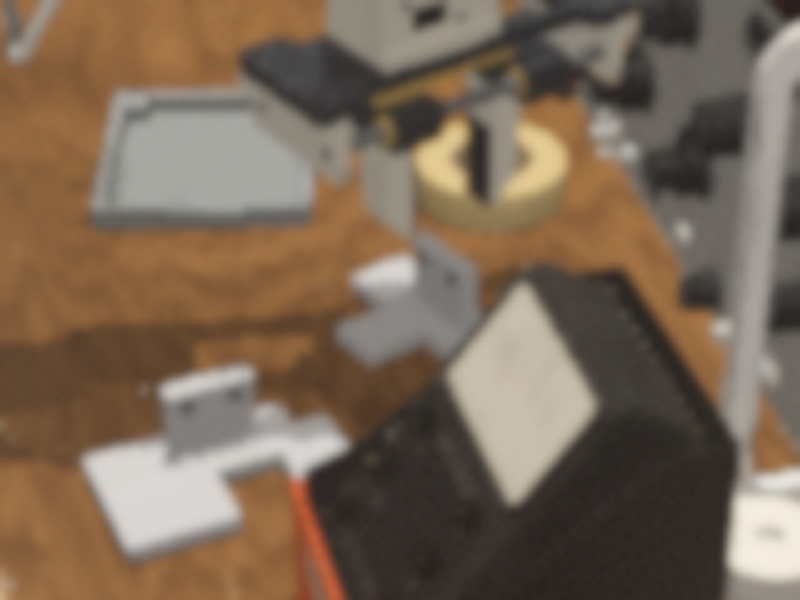

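View pics/top1.png

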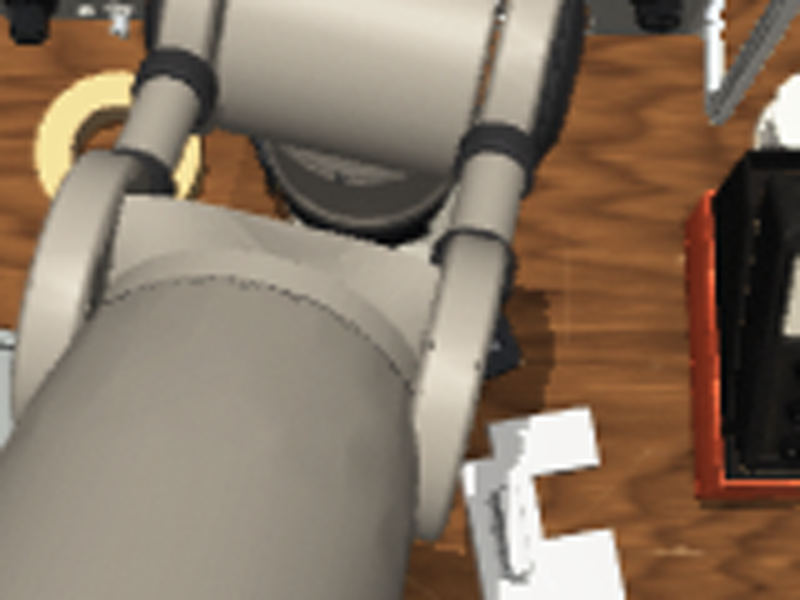

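The side view shows the left finger at crop (390,190), the right finger at (490,150) and the T tab between and below them at (447,280). The arm blocks the top view. I'll descend and grip.

```bash
python3 -m crank '[[0,0.1,2,0,0,0,0.5],[0,0.1,4,0,0,0,0.5],[0,0.1,5.9,0,0,0,0.5],[0,0.1,5.9,0,0,0,0.5]]' ; python3 -m crank '[[0,0,0,0,0,0,0],[0,0,0,0,0,0,0],[0,0,0,0,0,0,0],[0,0,0,0,0,0,0]]' 30;  python3 go.py 0.5804 -0.0412 0.034 1.976
```

```text
time: 2.95
tool_pos: [0.5815, -0.0423, 0.0388]
tool_rot: [-3.141, -0.0, 1.974]
contact_force: [-0.7, -0.4, 0.3]
opening: 0.0463
time: 3.45
tool_pos: [0.582, -0.0433, 0.0387]
tool_rot: [3.141, 0.0, 1.972]
contact_force: [1.8, 0.6, 0.6]
opening: 0.0106
shift cm [ 0.25 -0.06  0.47] turn [ 0.04  0.02 -0.21] dist 0.5
t 3.45 [ 0.582  -0.0433  0.0387] [3.1409e+00 3.0000e-04 1.9724e+00] F [1.8 0.6 0.6] M [-0.05 -0.16 -0.01] open 0.0106 q [-0.21  0.68  1.59  0.    0.87 -0.61]
```

```bash
python3 -m crank '[[0,0,-3,0,0,0,0],[0,0,-6,0,0,0,0],[0,0,-8,0,0,0,0],[0,0,-8,0,0,0,0]]' ; python3 go.py 0.5184 0.149 0.12 1.35
```

```text
time: 3.95
tool_pos: [0.5826, -0.0434, 0.1197]
tool_rot: [3.139, 0.002, 1.972]
contact_force: [-0.5, -0.2, -0.8]
opening: 0.0097
shift cm [20.22  1.62 -0.06] turn [ 0.18  0.05 35.66] dist 20.3
t 3.95 [ 0.5826 -0.0434  0.1197] [3.1390e+00 1.7000e-03 1.9724e+00] F [-0.5 -0.2 -0.8] M [-0.07  0.05  0.05] open 0.0097 q [-0.21  0.57  1.53  0.    1.04 -0.61]
```

```bash
python3 -m crank '[[4,0.3,0,0,0,7,0],[8,0.6,0,0,0,14,0],[12,1,0,0,0,21,0],[16,1.3,0,0,0,28,0],[20.2,1.6,0,0,0,35.7,0]]' |head -2; python3 -m crank '[[0,0,0,0,0,0,0],[0,0,0,0,0,0,0],[0,0,0,0,0,0,0]]'  ; python3 go.py 0.5184 0.149 0.12 1.35; cat > snap.py <<'E'
import sys,cv2,pickle
from cell import read_camera
k=sys.argv[1]
for n,(y,x) in (("side",(110,165)),("top",(150,110))):
    c=read_camera(n); pickle.dump(c,open(f"pics/{n}{k}.pkl","wb")); f=c["frame"][:,:,::-1]
    cv2.imwrite(f"pics/{n}{k}.png",cv2.resize(f[y:y+120,x:x+160],None,fx=5,fy=5,interpolation=cv2.INTER_CUBIC))
E
python3 snap.py 2
```

```text
time: 4.58
tool_pos: [0.5163, 0.1499, 0.1169]
time: 4.95
tool_pos: [0.5177, 0.1479, 0.1179]
tool_rot: [-3.141, 0.0, 1.349]
contact_force: [-0.2, -0.7, -1.0]
opening: 0.0098
shift cm [ 0.12  0.04 -0.21] turn [-0.02  0.02 -0.07] dist 0.2
t 4.95 [0.5177 0.1479 0.1179] [-3.1412e+00  3.0000e-04  1.3488e+00] F [-0.2 -0.7 -1. ] M [-0.07  0.07 -0.02] open 0.0098 q [ 0.14  0.5   1.66 -0.    0.98  0.36]
```

View pics/side2.png

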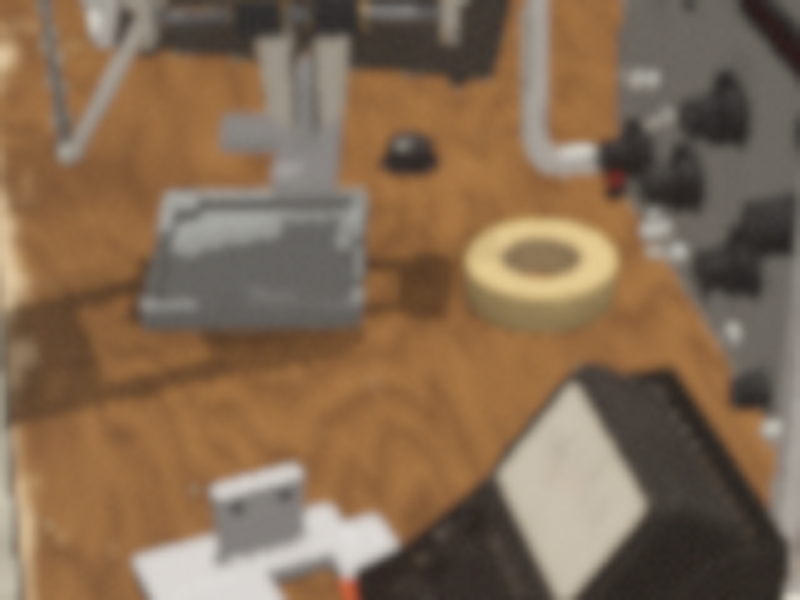

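View pics/top2.png

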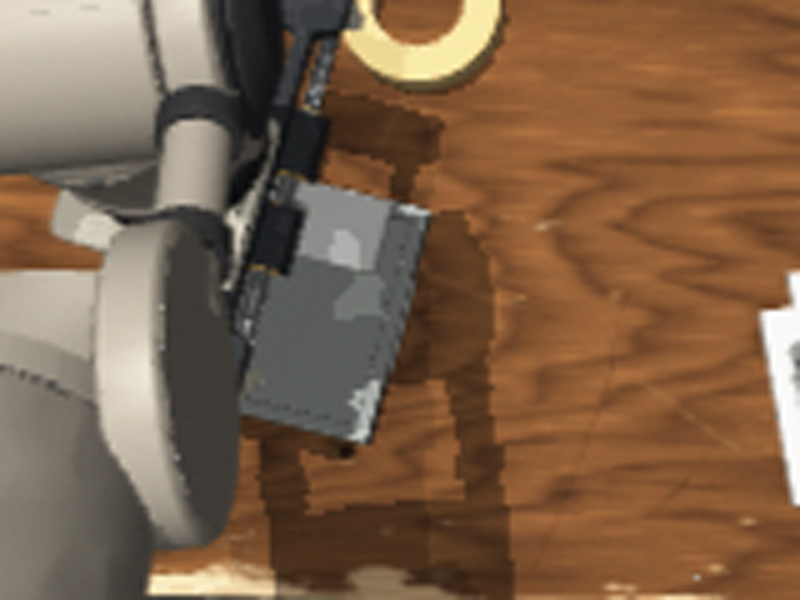

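```bash
cat > ov.py <<'E'
# ov.py snap label out : obj x y zbottom yaw(mm,rad) ...
import sys
from m import *
k=sys.argv[1]; args=sys.argv[2:]
tab=np.array([[5,22],[5,-22],[-5,-22],[-5,22]],float)
pocket=np.array([[55.25,61.25],[-41.25,61.25],[-41.25,47.25],[-55.25,47.25],[-55.25,-61.25],[55.25,-61.25]])
for n,(y0,x0) in (("side",(110,165)),("top",(150,110))):
    c=pickle.load(open(f"pics/{n}{k}.pkl","rb")); im=cv2.resize(cv2.cvtColor(c["frame"][y0:y0+120,x0:x0+160],cv2.COLOR_RGB2BGR),None,fx=5,fy=5,interpolation=cv2.INTER_CUBIC)
    for i in range(0,len(args),5):
        o=args[i]; x,y,z,th=map(float,args[i+1:i+5]); R=np.array([[np.cos(th),-np.sin(th)],[np.sin(th),np.cos(th)]])
        for m,h in {"T":[(Tm,12),(Tm,0),(tab,52)],"U":[(Um,12),(tab,52)],"Y":[(Ym,15),(pocket,15),(pocket,4)]}[o]:
            P=proj(c,np.c_[m@R.T+[x,y],np.full(len(m),z+h)]/1000); P=((P-[x0,y0]+.5)*5).astype(int)
            cv2.polylines(im,[P],True,{0:(255,0,0),4:(255,0,0)}.get(h,(0,0,255)),1)
    cv2.imwrite(f"pics/{n}{k}ov.png",im)
E
python3 ov.py 2 T 518.3 150.4 79.2 -0.2220 Y 483.9 159.4 0 -0.2206
```

```text
(no output)
```

View pics/side2ov.png

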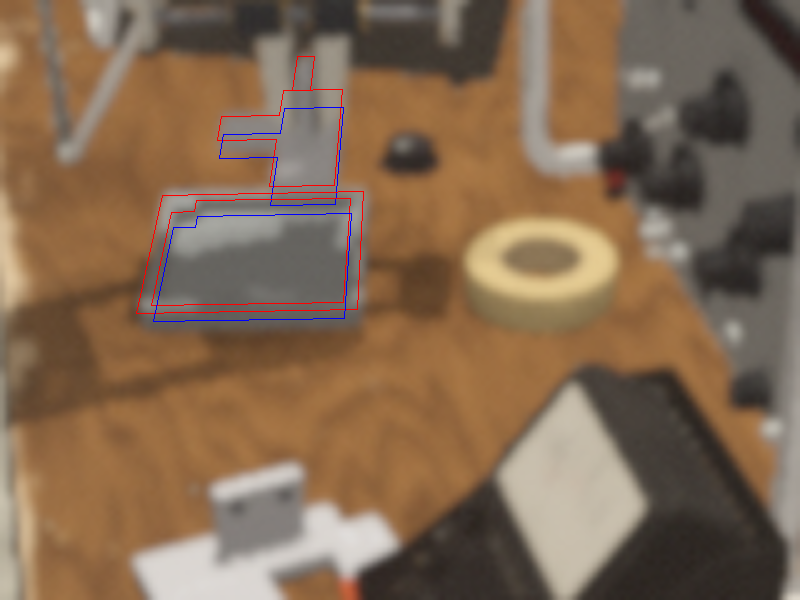

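View pics/top2ov.png

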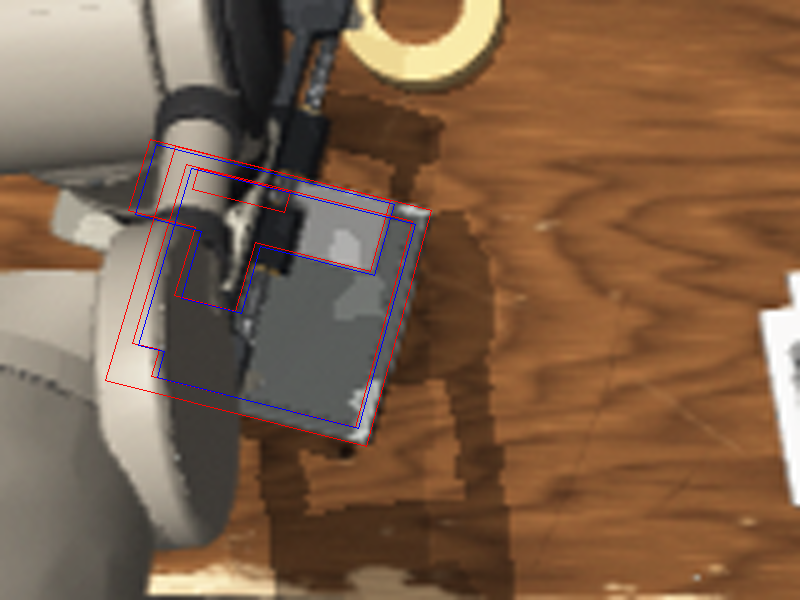

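The T lies in the jaws as predicted, with its origin about 3 mm along +y from the TCP. I'll refine the tray pose by comparing the mask centroid in each view against the projected tray.

```bash
cat > tr.py <<'E'
from m import *
def outline(x,y,th):
    R=np.array([[np.cos(th),-np.sin(th)],[np.sin(th),np.cos(th)]])
    b=Ym@R.T+[x,y]; return np.vstack([np.c_[b,np.full(4,15)],np.c_[b,np.zeros(4)]])/1000
for n,roi in(("side",(188,142,246,180)),("top",(125,172,205,245))):
    c=pickle.load(open(f"pics/{n}0.pkl","rb")); s=4
    big=cv2.resize(cv2.cvtColor(c["frame"],cv2.COLOR_RGB2HSV),None,fx=s,fy=s,interpolation=cv2.INTER_CUBIC)
    m=cv2.inRange(big,(0,0,60),(180,70,255)) ; k=np.zeros_like(m); x0,y0,x1,y1=[v*s for v in roi]; k[y0:y1,x0:x1]=m[y0:y1,x0:x1]
    C=max(cv2.findContours(k,cv2.RETR_EXTERNAL,cv2.CHAIN_APPROX_NONE)[0],key=cv2.contourArea); C=cv2.convexHull(C)
    def st(C):
        M=cv2.moments(C); a=.5*np.arctan2(2*M["mu11"],M["mu20"]-M["mu02"]); return M["m10"]/M["m00"],M["m01"]/M["m00"],M["m00"],a
    a=st(C.astype(np.float32)); mc=(np.array(a[:2])+.5)/s-.5
    H=cv2.convexHull(proj(c,outline(483.9,159.4,-.2206)).astype(np.float32)); b=st(H)
    print(n,"mask",mc.round(2),a[2]/16,a[3],"model",np.round(b,2))
    print("  world shift mm",(1000*(ray(c,mc,.008)-ray(c,b[:2],.008)))[0].round(2))
    e=(cv2.approxPolyDP(C,8,True)[:,0]+.5)/s-.5; print(np.c_[e,1000*ray(c,e,.015)[:,:2]].round(1).tolist())
    print(np.round(proj(c,outline(483.9,159.4,-.2206)),1).tolist())
E
python3 tr.py
```

```text
side mask [215.99 161.17] 1175.71875 -0.09696974688676198 model [ 2.15420e+02  1.62440e+02  1.19679e+03 -1.20000e-01]
  world shift mm [2.76 6.95 0.  ]
[[237.6, 148.1, 561.6, 211.3], [235.9, 173.6, 528.1, 66.7], [193.6, 174.1, 411.2, 93.7], [197.6, 148.1, 439.4, 243.1]]
[[237.3, 147.9], [197.1, 148.5], [191.7, 172.1], [235.9, 171.4], [237.4, 152.1], [197.5, 152.7], [192.3, 176.5], [236.1, 175.9]]
top mask [163.46 208.81] 2681.46875 0.12352315463803944 model [1.63880e+02 2.08950e+02 2.64861e+03 1.10000e-01]
  world shift mm [0.32 1.1  0.  ]
[[144.4, 179.9, 558.0, 213.6], [195.6, 192.1, 529.2, 78.3], [182.9, 238.4, 408.2, 105.4], [131.1, 224.9, 439.4, 239.7]]
[[144.6, 178.9], [130.6, 225.7], [182.8, 238.8], [195.8, 191.6], [146.1, 180.0], [132.3, 226.1], [183.7, 239.1], [196.5, 192.6]]
```

```bash
python3 - <<'E'
from m import *
c=pickle.load(open("pics/top0.pkl","rb")); x0,y0,s=126,174,10
f=cv2.cvtColor(c["frame"],cv2.COLOR_RGB2BGR)[y0:y0+70,x0:x0+76]
f=cv2.resize(f,None,fx=s,fy=s,interpolation=cv2.INTER_CUBIC)
f=cv2.convertScaleAbs(f,alpha=1.0)
cv2.imwrite("pics/tz_raw.png",f[:600])
pocket=np.array([[55.25,61.25],[-41.25,61.25],[-41.25,47.25],[-55.25,47.25],[-55.25,-61.25],[55.25,-61.25]])
th=-.2206;R=np.array([[np.cos(th),-np.sin(th)],[np.sin(th),np.cos(th)]])
for m,h,col in((Ym,15,(0,0,255)),(pocket,15,(0,255,0)),(pocket,4,(255,0,0)),(Ym,0,(255,0,255))):
    P=proj(c,np.c_[m@R.T+[483.9,159.4],np.full(len(m),h)]/1000); cv2.polylines(f,[((P-[x0,y0]+.5)*s).astype(int)],True,col,1)
cv2.imwrite("pics/tz.png",cv2.resize(f,(651,600)))
E
```

```text
(no output)
```

View pics/tz.png

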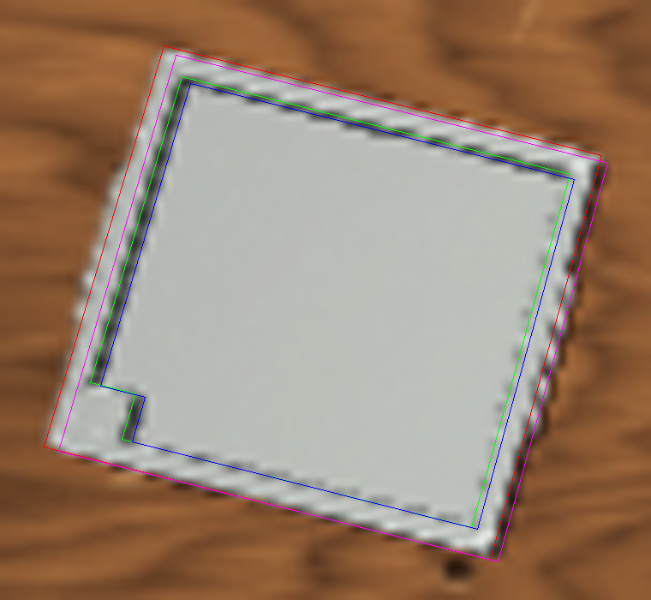

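```bash
python3 go.py 0.5187 0.1487 0.060 1.350
```

```text
shift cm [0.09 0.07 5.81] turn [-0.01  0.01 -0.1 ] dist 5.8
t 5.05 [0.5178 0.148  0.1181] [-3.1414e+00  1.0000e-04  1.3483e+00] F [ 0.8 -0.5 -0.7] M [-0.1   0.05  0.01] open 0.0097 q [ 0.14  0.5   1.66 -0.    0.98  0.36]
```

```bash
python3 -m crank '[[0.1,0.1,2,0,0,0,0],[0.1,0.1,4,0,0,0,0],[0.1,0.1,5.8,0,0,0,0],[0.1,0.1,5.8,0,0,0,0],[0.1,0.1,5.8,0,0,0,0]]'; python3 snap.py 3;python3 go.py 0.5187 0.1487 0.060 1.350
python3 ov.py 3 T 519.4 151.8 20.5 -0.2220 Y 484.2 160.5 0 -0.2206
```

```text
time: 5.68
tool_pos: [0.5193, 0.1494, 0.0609]
tool_rot: [3.141, -0.0, 1.349]
contact_force: [0.1, 0.0, -0.5]
opening: 0.0097
shift cm [-0.1  -0.04  0.12] turn [ 0.09 -0.04 -0.05] dist 0.2
t 5.775 [0.5193 0.1496 0.0612] [ 3.1400e+00 -7.0000e-04  1.3492e+00] F [ 0.4  0.8 -1.2] M [-0.07  0.06  0.01] open 0.0103 q [0.14 0.58 1.7  0.   0.85 0.36]
```

View pics/side3.png

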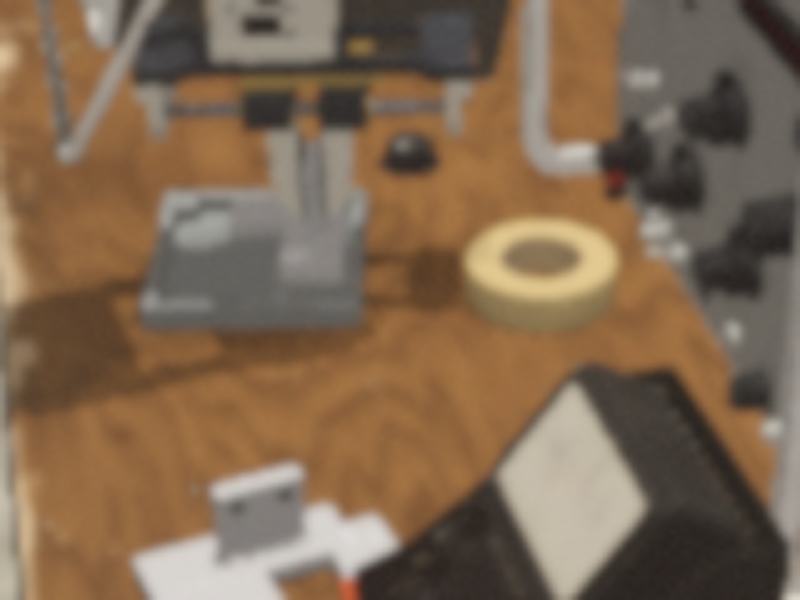

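View pics/side3ov.png

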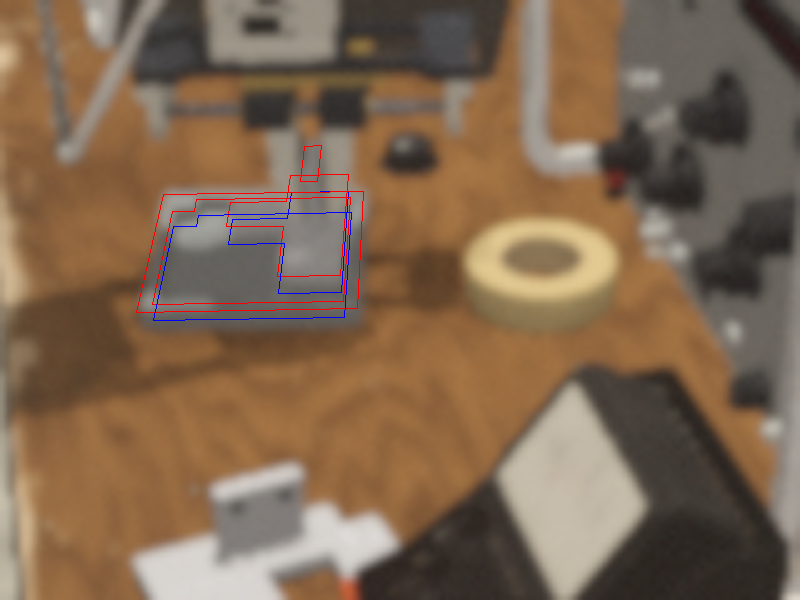

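View pics/top3ov.png

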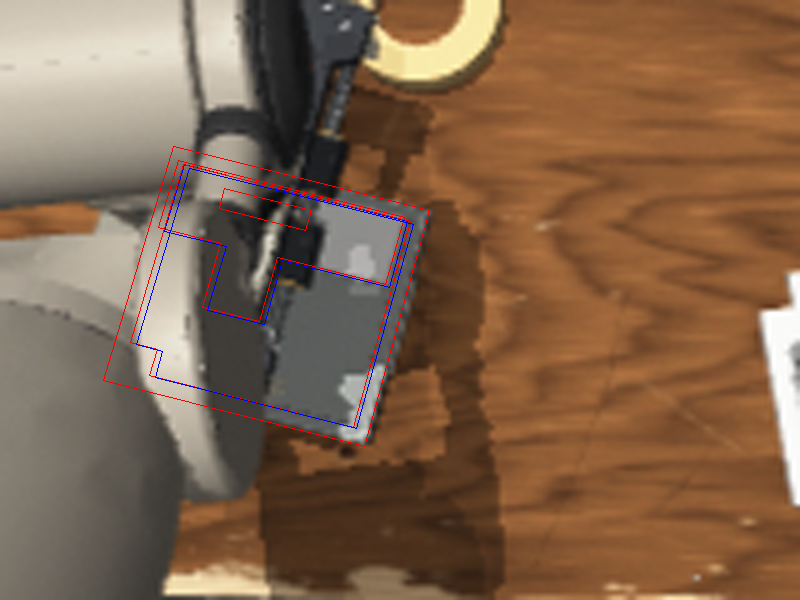

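In the top view, the T's end edges, about (405,220) to (390,283), match the prediction inside the pocket outline. The side view hints the tray is 1 to 2 mm further along +x. I'll nudge slightly and lower in stages, watching the force.

```bash
python3 -m crank '[[0.05,0.07,0.6,0,0,0,0],[0.05,0.07,0.9,0,0,0,0],[0.05,0.07,0.9,0,0,0,0]]';  python3 -m crank '[[0,0,0.3,0,0,0,0],[0,0,0.3,0,0,0,0]]'; python3 -m crank '[[0,0,0.3,0,0,0,0],[0,0,0.3,0,0,0,0]]'
```

```text
time: 6.15
tool_pos: [0.5192, 0.1501, 0.051]
tool_rot: [-3.141, 0.0, 1.349]
contact_force: [0.6, -0.4, -1.6]
opening: 0.0096
time: 6.4
tool_pos: [0.5193, 0.15, 0.0481]
tool_rot: [-3.141, 0.0, 1.349]
contact_force: [0.4, -0.1, -1.4]
opening: 0.0098
time: 6.65
tool_pos: [0.5193, 0.15, 0.0451]
tool_rot: [-3.141, 0.0, 1.349]
contact_force: [-0.3, 0.0, -1.2]
opening: 0.0097
```

```bash
python3 -m crank '[[0,0,0.2,0,0,0,0],[0,0,0.2,0,0,0,0]]'; python3 -m crank '[[0,0,0.1,0,0,0,0],[0,0,0.1,0,0,0,0]]'
```

```text
time: 6.9
tool_pos: [0.5194, 0.15, 0.0432]
tool_rot: [-3.141, 0.0, 1.349]
contact_force: [-0.3, 0.9, -1.4]
opening: 0.01
time: 7.15
tool_pos: [0.5196, 0.1501, 0.0427]
tool_rot: [3.141, -0.0, 1.349]
contact_force: [-0.0, 0.6, 2.9]
opening: 0.0099
```

Floor contact at TCP z = 42.7 mm, as expected. I'll probe gently towards the +x wall to fix the tray's position in robot coordinates.

```bash
for i in 1 2 3; do python3 -m crank '[[0,0.05,-0.02,0,0,0,0],[0,0.1,-0.02,0,0,0,0],[0,0.1,-0.02,0,0,0,0]]' | sed -n 2,4p; done
```

```text
tool_pos: [0.5201, 0.1499, 0.0427]
tool_rot: [-3.141, 0.0, 1.349]
contact_force: [-3.4, 0.6, 5.2]
tool_pos: [0.5209, 0.1497, 0.0427]
tool_rot: [-3.14, 0.0, 1.349]
contact_force: [-4.7, 0.5, 6.1]
tool_pos: [0.5211, 0.1496, 0.0427]
tool_rot: [-3.139, 0.001, 1.35]
contact_force: [-7.1, 2.7, 5.9]
```

```bash
python3 -m crank '[[0,0.05,-0.05,0,0,0,0],[0,0.1,-0.05,0,0,0,0],[0,0.1,-0.05,0,0,0,0]]' | sed -n 2,4p; python3 -m crank '[[0,0,0,0,0,0,0],[0,0,0,0,0,0,0]]' | sed -n 2,4p
```

```text
tool_pos: [0.5212, 0.1496, 0.0427]
tool_rot: [-3.137, 0.001, 1.35]
contact_force: [-7.8, 3.7, 4.2]
tool_pos: [0.5212, 0.1496, 0.0428]
tool_rot: [-3.137, 0.001, 1.35]
contact_force: [-7.8, 4.1, 3.6]
```

```bash
python3 -m crank '[[0,-0.2,0,0,0,0,0],[0,-0.2,0,0,0,0,0]]' | sed -n 2,4p; for i in 1 2 3; do python3 -m crank '[[0.07,0,0,0,0,0,0],[0.07,0,0,0,0,0,0]]' | sed -n 2,4p; done
```

```text
tool_pos: [0.521, 0.1496, 0.0429]
tool_rot: [-3.141, 0.0, 1.35]
contact_force: [-2.9, 1.8, -3.1]
tool_pos: [0.5211, 0.1499, 0.0431]
tool_rot: [-3.14, 0.001, 1.349]
contact_force: [-4.2, -0.6, -2.3]
tool_pos: [0.5213, 0.1508, 0.0432]
tool_rot: [-3.14, 0.001, 1.349]
contact_force: [-4.8, -0.5, -2.3]
tool_pos: [0.5214, 0.1515, 0.0433]
tool_rot: [-3.14, 0.001, 1.349]
contact_force: [-4.3, -1.0, -1.0]
```

```bash
for i in 1 2 3; do python3 -m crank '[[0.07,0,0,0,0,0,0],[0.07,0,0,0,0,0,0]]' | sed -n 2,4p; done
```

```text
tool_pos: [0.5216, 0.152, 0.0433]
tool_rot: [-3.141, 0.001, 1.35]
contact_force: [-5.3, -2.3, -1.6]
tool_pos: [0.5216, 0.1521, 0.0434]
tool_rot: [-3.14, 0.002, 1.35]
contact_force: [-5.3, -5.3, -0.1]
tool_pos: [0.5216, 0.1521, 0.0434]
tool_rot: [-3.14, 0.003, 1.35]
contact_force: [-6.9, -8.6, 2.4]
```

```bash
python3 -m crank '[[-0.25,-0.05,0.05,0,0,0,0],[-0.25,-0.05,0.05,0,0,0,0],[-0.25,-0.05,0.05,0,0,0,0]]' | sed -n 2,4p; python3 -m crank '[[0,0,0,0,0,0,0.35],[0,0,0,0,0,0,0.35],[0,0,0,0,0,0,0.35],[0,0,0,0,0,0,0.35]]' | sed -n 2,5p
```

```text
tool_pos: [0.5214, 0.1514, 0.0431]
tool_rot: [3.141, -0.0, 1.35]
contact_force: [-4.4, -0.7, 0.5]
tool_pos: [0.5217, 0.1514, 0.043]
tool_rot: [3.141, -0.0, 1.349]
contact_force: [-0.2, -0.2, 0.2]
opening: 0.0322
```

```bash
 python3 -m crank '[[0,0,-3,0,0,0,0.35],[0,0,-6,0,0,0,0.35],[0,0,-9,0,0,0,0.35],[0,0,-9,0,0,0,0.35]]' | sed -n 2,5p; python3 go.py 0.4439 -0.1209 0.13 0.192 0.4439 -0.1209 0.04 0.192
```

```text
tool_pos: [0.5228, 0.1516, 0.1352]
tool_rot: [3.137, -0.002, 1.349]
contact_force: [-0.8, 0.3, -0.4]
opening: 0.0322
shift cm [-28.32  -1.72   0.46] turn [ 0.19 -0.27 66.31] dist 28.4
shift cm [-28.34  -1.76   9.46] turn [ 0.19 -0.27 66.31] dist 29.9
t 12.025 [0.5228 0.1516 0.1352] [ 3.1366e+00 -2.0000e-03  1.3493e+00] F [-0.8  0.3 -0.4] M [-0.06  0.07  0.03] open 0.0322 q [0.14 0.49 1.63 0.   1.02 0.36]
```

```bash
 python3 -m crank '[[-5.5,-0.3,0,0,0,10,0.4],[-11,-0.7,0,0,0,20,0.4],[-16.5,-1,0,0,0,30,0.4],[-22,-1.4,0,0,0,40,0.4],[-26,-1.6,0,0,0,50,0.4]]' | sed -n 2,3p;  python3 -m crank '[[0,0,0,0,0,0,0.4],[0,0,0,0,0,0,0.4]]' | sed -n 2,3p; python3 go.py 0.4439 -0.1209 0.10 0.192; python3 snap.py 4
```

```text
tool_pos: [0.4473, -0.1005, 0.132]
tool_rot: [-3.141, 0.001, 0.47]
tool_pos: [0.4484, -0.0983, 0.1323]
tool_rot: [-3.14, 0.0, 0.478]
shift cm [-1.44  1.8   3.23] turn [-0.06  0.04 16.38] dist 4.0
t 12.9 [ 0.4484 -0.0983  0.1323] [-3.1404e+00  5.0000e-04  4.7790e-01] F [ 0.1 -0.9 -0.2] M [-0.06  0.22  0.05] open 0.0367 q [-0.38  0.36  1.86  0.    0.93  0.71]
```

View pics/top4.png

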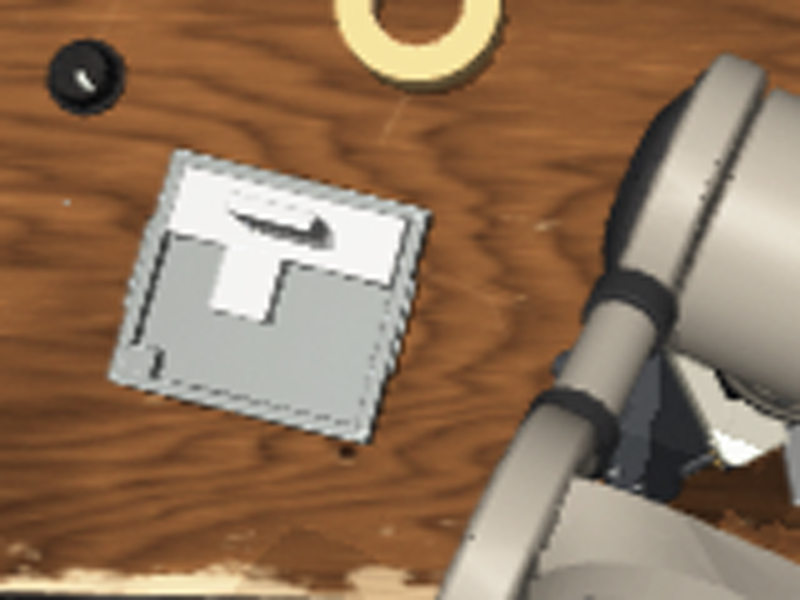

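View pics/side4.png

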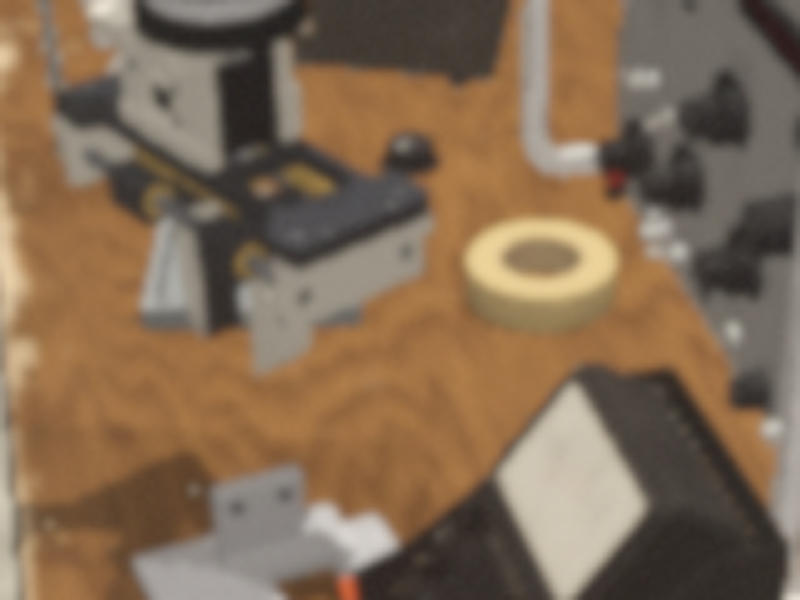

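The T lies flat in the +x half of the tray, with its stem at crop (245,285) pointing into the free half. On to the U.

```bash
 python3 -m crank '[[-0.7,0.9,1,0,0,8,0.45],[-1.4,1.8,2.5,0,0,16.4,0.45],[-1.4,1.8,2.5,0,0,16.4,0.45],[-1.4,1.8,2.5,0,0,16.4,0.45]]' | sed -n 2,4p; python3 go.py 0.4439 -0.1209 0.04 0.192; python3 - <<'E'
from cell import read_camera
import cv2
f=read_camera("side")["frame"][:,:,::-1]; cv2.imwrite("pics/side5.png",cv2.resize(f[150:270,175:335],None,fx=5,fy=5,interpolation=cv2.INTER_CUBIC))
E
```

```text
tool_pos: [0.4448, -0.1204, 0.1082]
tool_rot: [-3.141, -0.0, 0.195]
contact_force: [0.3, -0.3, 0.0]
shift cm [-0.1   0.03  6.82] turn [-0.01 -0.01  0.15] dist 6.8
t 13.5 [ 0.4448 -0.1204  0.1082] [-3.1414e+00 -3.0000e-04  1.9460e-01] F [ 0.3 -0.3  0. ] M [-0.04  0.12  0.02] open 0.0413 q [-0.43  0.4   1.88  0.    0.86  0.94]
```

View pics/side5.png

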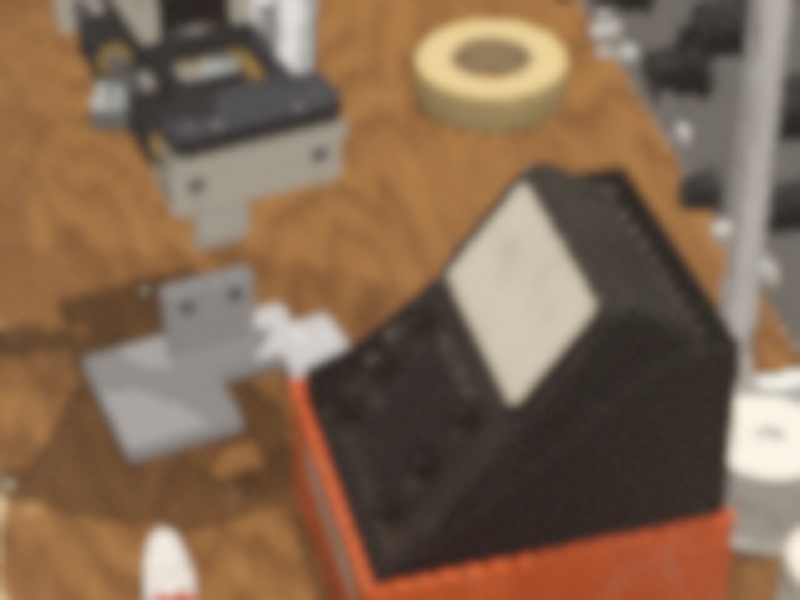

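The near finger, at crop (220,225), is centred over the U tab at (207,315), and the body clears the instrument. Descending.

```bash
python3 -m crank '[[-0.1,0,2,0,0,0,0.45],[-0.1,0,3.5,0,0,0,0.45],[-0.1,0,5,0,0,0,0.45],[-0.1,0,5,0,0,0,0.45]]' | sed -n 2,4p;python3 -m crank '[[0,0,1,0,0,0,0.45],[0,0,1.7,0,0,0,0.45],[0,0,1.7,0,0,0,0.45]]' | sed -n 2,4p; python3 -m crank '[[0,0,0,0,0,0,0],[0,0,0,0,0,0,0],[0,0,0,0,0,0,0],[0,0,0,0,0,0,0]]' 30;python3 go.py 0.4439 -0.1209 0.04 0.192
```

```text
tool_pos: [0.4432, -0.1208, 0.0577]
tool_rot: [-3.141, 0.001, 0.192]
contact_force: [0.4, -0.1, 1.2]
tool_pos: [0.4432, -0.1212, 0.0405]
tool_rot: [-3.141, 0.001, 0.191]
contact_force: [0.2, 0.2, -0.1]
time: 14.92
tool_pos: [0.4435, -0.1213, 0.041]
tool_rot: [-3.142, -0.0, 0.19]
contact_force: [0.5, 1.7, 1.3]
opening: 0.0096
shift cm [ 0.05 -0.03  0.1 ] turn [-0.   -0.01 -0.09] dist 0.1
t 14.925 [ 0.4435 -0.1213  0.041 ] [-3.1415e+00 -2.0000e-04  1.9040e-01] F [0.5 1.7 1.3] M [0.05 0.24 0.06] open 0.0096 q [-0.43  0.51  1.94  0.    0.68  0.95]
```

```bash
python3 -m crank '[[0,0,-3,0,0,0,0],[0,0,-6,0,0,0,0],[0,0,-8,0,0,0,0],[0,0,-8,0,0,0,0]]' |sed -n 2,5p; python3 go.py 0.4503 0.1685 0.12 1.35
```

```text
tool_pos: [0.4441, -0.1217, 0.1219]
tool_rot: [3.14, -0.002, 0.191]
contact_force: [0.7, 0.3, -0.9]
opening: 0.01
shift cm [  6.1  -28.38   0.16] turn [  0.17  -0.07 -66.43] dist 29.0
t 15.425 [ 0.4441 -0.1217  0.1219] [ 3.1399e+00 -2.5000e-03  1.9060e-01] F [ 0.7  0.3 -0.9] M [ 0.    0.17 -0.  ] open 0.01 q [-0.43  0.37  1.87  0.    0.89  0.95]
```

```bash
python3 -m crank '[[1.2,-5,0,0,0,-10,0],[2.4,-10,0,0,0,-20,0],[3.6,-15,0,0,0,-30,0],[4.8,-20,0,0,0,-40,0],[6,-25,0,0,0,-50,0]]' |sed -n 2,3p; python3 -m crank '[[0,0,0,0,0,0,0],[0,0,0,0,0,0,0]]' |sed -n 2,5p; python3 go.py 0.4503 0.1685 0.12 1.35
```

```text
tool_pos: [0.4543, 0.137, 0.1196]
tool_rot: [-3.14, 0.001, 1.069]
tool_pos: [0.4543, 0.1353, 0.1199]
tool_rot: [-3.14, 0.001, 1.063]
contact_force: [0.3, -0.1, -2.1]
opening: 0.0099
shift cm [ 2.71 -1.97 -0.01] turn [ -0.1    0.07 -16.44] dist 3.3
t 16.3 [0.4543 0.1353 0.1199] [-3.1401e+00  1.4000e-03  1.0630e+00] F [ 0.3 -0.1 -2.1] M [-0.11  0.1  -0.01] open 0.0099 q [ 0.13  0.4   1.83 -0.    0.91  0.64]
```

```bash
python3 -m crank '[[1.3,-1,0,0,0,-8,0],[2.7,-2,0,0,0,-16.4,0],[2.7,-2,0,0,0,-16.4,0],[2.7,-2,0,0,0,-16.4,0]]' |sed -n 2,3p; python3 go.py 0.4503 0.1685 0.075 1.35
```

```text
tool_pos: [0.4507, 0.1676, 0.1206]
tool_rot: [-3.141, 0.0, 1.345]
shift cm [ 0.08 -0.06  4.56] turn [-0.03  0.03 -0.27] dist 4.6
t 16.8 [0.4507 0.1676 0.1206] [-3.1412e+00  5.0000e-04  1.3453e+00] F [ 0.2 -0.3 -1.8] M [-0.1   0.09 -0.02] open 0.0095 q [ 0.2   0.41  1.81 -0.    0.92  0.42]
```

```bash
python3 -m crank '[[0,0,2,0,0,-0.2,0],[0.1,-0.05,4,0,0,-0.3,0],[0.1,-0.05,5.5,0,0,-0.3,0],[0.1,-0.05,5.5,0,0,-0.3,0],[0.1,-0.05,5.5,0,0,-0.3,0]]' |sed -n 2,4p; python3 go.py 0.4503 0.1685 0.066 1.35; python3 snap.py 6; python3 ov.py 6 U 450.3 169.0 25 -0.2212 Y 485.5 161 0 -0.2206
```

```text
tool_pos: [0.4509, 0.1694, 0.0664]
tool_rot: [3.141, -0.0, 1.353]
contact_force: [0.9, 0.1, -1.9]
shift cm [-0.1  -0.04  0.04] turn [ 0.04 -0.02  0.17] dist 0.1
t 17.425 [0.4509 0.1694 0.0664] [ 3.1409e+00 -3.0000e-04  1.3530e+00] F [ 0.9  0.1 -1.9] M [-0.08  0.03 -0.02] open 0.0097 q [ 0.2   0.5   1.86 -0.    0.78  0.42]
```

View pics/side6ov.png

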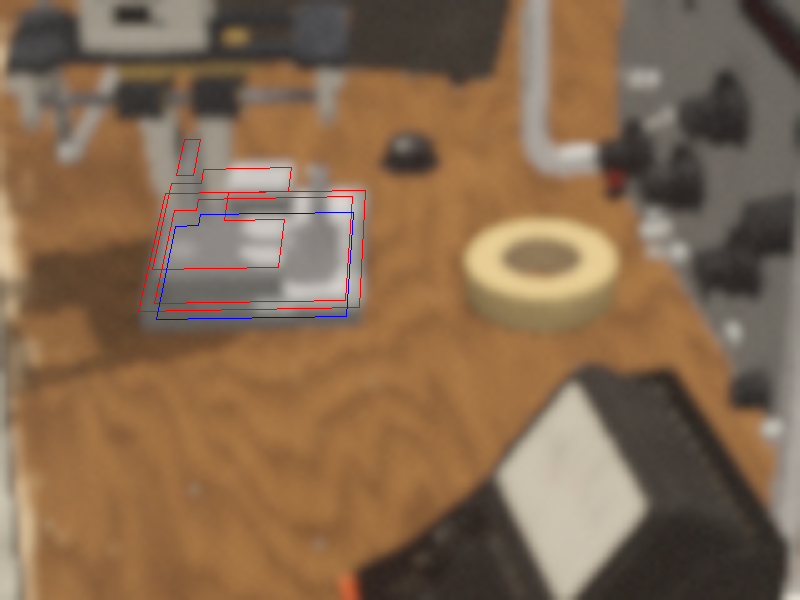

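View pics/top6.png

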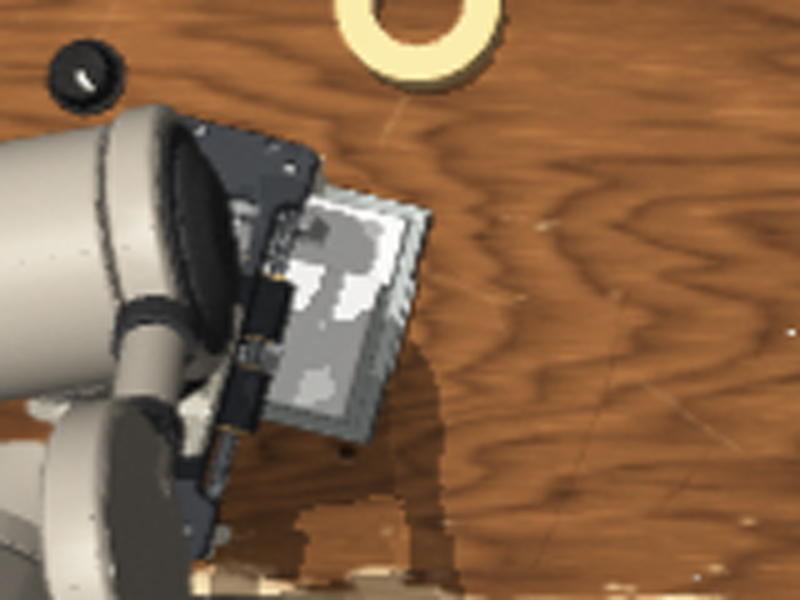

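View pics/top6ov.png

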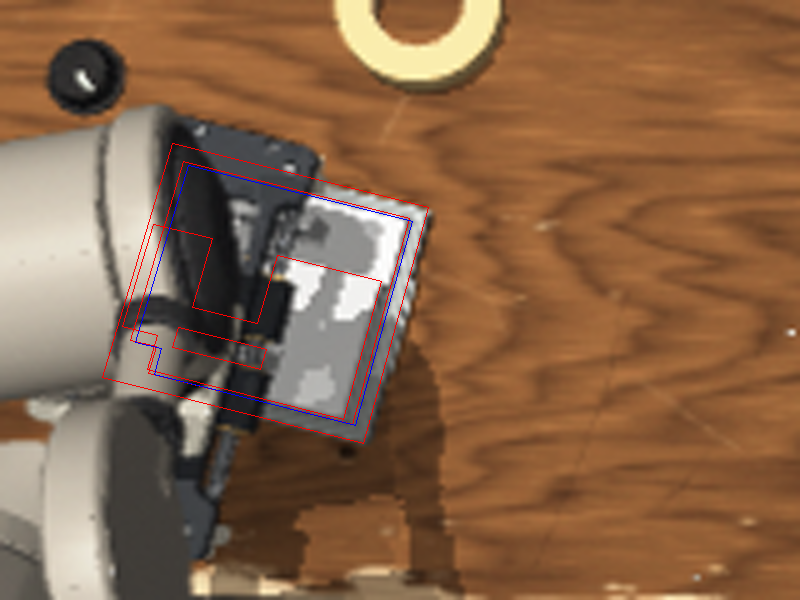

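```bash
python3 -m crank '[[-0.1,-0.04,0.3,0,0,0.2,0],[-0.1,-0.04,0.6,0,0,0.2,0],[-0.1,-0.04,0.8,0,0,0.2,0],[-0.1,-0.04,0.8,0,0,0.2,0]]' |sed -n 2,4p; for i in 1 2; do python3 -m crank '[[0,0,0.2,0,0,0,0],[0,0,0.2,0,0,0,0]]'|sed -n 2,4p; done
```

```text
tool_pos: [0.4497, 0.169, 0.0577]
tool_rot: [-3.141, 0.0, 1.351]
contact_force: [0.7, -0.0, -1.4]
tool_pos: [0.4497, 0.169, 0.0558]
tool_rot: [-3.141, 0.0, 1.351]
contact_force: [-1.3, 0.5, -1.1]
tool_pos: [0.4497, 0.1689, 0.0538]
tool_rot: [-3.141, 0.0, 1.351]
contact_force: [-0.3, -0.0, -1.7]
```

```bash
for i in 1 2; do python3 -m crank '[[0,0.03,0.2,0,0,0,0],[0,0.03,0.2,0,0,0,0]]'|sed -n 2,4p; done
```

```text
tool_pos: [0.45, 0.1689, 0.0518]
tool_rot: [-3.141, 0.0, 1.351]
contact_force: [-0.6, 0.7, -0.8]
tool_pos: [0.4503, 0.1688, 0.0498]
tool_rot: [-3.141, 0.0, 1.351]
contact_force: [0.5, -0.2, -1.6]
```

```bash
for i in 1 2; do python3 -m crank '[[0,0,0.15,0,0,0,0],[0,0,0.15,0,0,0,0]]'|sed -n 2,4p; done
```

```text
tool_pos: [0.4503, 0.1688, 0.0483]
tool_rot: [-3.141, 0.0, 1.351]
contact_force: [0.6, 0.1, -0.9]
tool_pos: [0.4503, 0.1688, 0.0468]
tool_rot: [-3.141, -0.0, 1.351]
contact_force: [-0.6, -0.1, -0.4]
```

```bash
for i in 1 2; do python3 -m crank '[[0,0,0.1,0,0,0,0],[0,0,0.1,0,0,0,0]]'|sed -n 2,4p; done
```

```text
tool_pos: [0.4504, 0.1688, 0.0459]
tool_rot: [-3.142, -0.0, 1.351]
contact_force: [-0.1, 0.4, -1.2]
tool_pos: [0.4505, 0.1689, 0.045]
tool_rot: [3.141, -0.0, 1.351]
contact_force: [-0.6, -0.4, 0.3]
```

```bash
python3 -m crank '[[0,0,0.07,0,0,0,0],[0,0,0.07,0,0,0,0]]'|sed -n 2,4p;  python3 -m crank '[[0,0,0,0,0,0,0.3],[0,0,0,0,0,0,0.3],[0,0,0,0,0,0,0.3],[0,0,0,0,0,0,0.3]]' | sed -n 2,5p
```

```text
tool_pos: [0.4505, 0.1689, 0.045]
tool_rot: [3.141, -0.0, 1.351]
contact_force: [-2.7, -1.3, 9.5]
tool_pos: [0.4504, 0.1688, 0.0441]
tool_rot: [-3.141, -0.0, 1.351]
contact_force: [0.1, -0.3, -0.8]
opening: 0.0273
```

```bash
 python3 -m crank '[[0,0,-3,0,0,0,0.3],[0,0,-6,0,0,0,0.3],[0,0,-9,0,0,0,0.3],[0,0,-9,0,0,0,0.3]]' | sed -n 2,5p; python3 go.py 0.4 -0.05 0.2 1.0
```

```text
tool_pos: [0.4517, 0.1691, 0.1361]
tool_rot: [3.137, -0.002, 1.351]
contact_force: [0.9, 0.4, -0.1]
opening: 0.0274
shift cm [-22.5   -0.24  -6.43] turn [ 0.22 -0.16 20.12] dist 23.4
t 21.275 [0.4517 0.1691 0.1361] [ 3.1373e+00 -2.0000e-03  1.3511e+00] F [ 0.9  0.4 -0.1] M [-0.12  0.1  -0.02] open 0.0274 q [0.2  0.39 1.8  0.   0.95 0.42]
```

```bash
 python3 -m crank '[[-5,0,-2,0,0,0,0.3],[-10,0,-4,0,0,0,0.3],[-16,0,-6,0,0,0,0.3],[-22,0,-6,0,0,0,0.3],[-26,0,-6,0,0,0,0.3]]' | sed -n 2,3p;  python3 -m crank '[[0,0,0,0,0,0,0.3],[0,0,0,0,0,0,0.3],[0,0,0,0,0,0,0.3]]'|sed -n 2,3p; python3 snap.py 7;python3 ov.py 7 T 521 151.5 4 -0.2206 U 450.5 169.4 4 -0.2206
```

```text
tool_pos: [0.3927, -0.0869, 0.1936]
tool_rot: [-3.141, 0.0, 1.35]
tool_pos: [0.3938, -0.0839, 0.1938]
tool_rot: [-3.141, -0.0, 1.353]
```

View pics/top7.png

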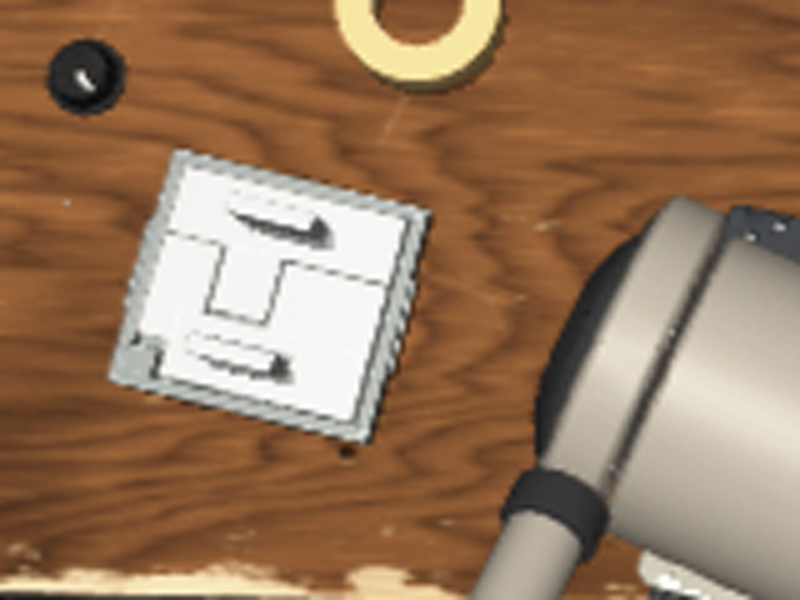

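View pics/side7.png

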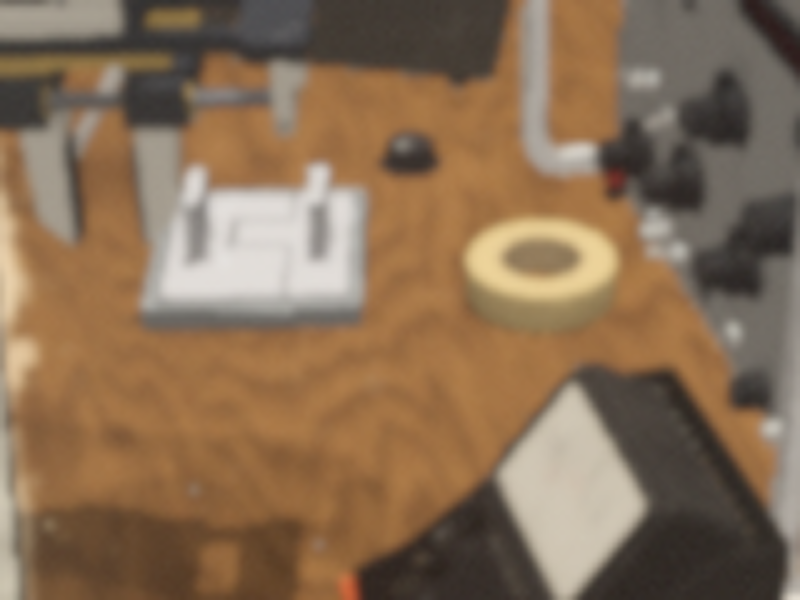

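View pics/side7ov.png

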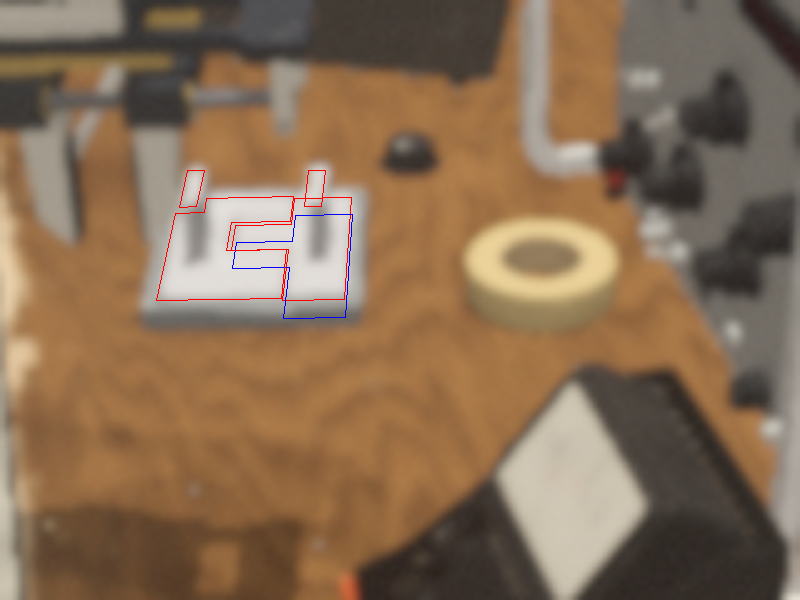

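The top view shows the two feet nested inside the rim. The seam around the stem, at crop (245,285), is narrow and even, and the U's cut-out sits round the block at (140,360). The side view shows both tabs upright at matching heights. The arm is clear at z = 0.19 m, so I'll hand in.

```bash
python3 - <<'E'
from m import *
a=pickle.load(open("pics/top0.pkl","rb"))["frame"];b=pickle.load(open("pics/top7.pkl","rb"))["frame"]
for n,(x0,y0,x1,y1) in {"tape":(172,128,214,172),"knob":(115,155,138,175)}.items(): print(n,np.abs(a[y0:y1,x0:x1].astype(int)-b[y0:y1,x0:x1]).mean().round(2))
from cell import robot
o=robot.observe(); print(o["time"],o["contact_force"].round(1),o["qvel"].round(3)); print(robot.hand_in())
E
```

```text
tape 0.68
knob 0.7
22.375 [ 0.2  0.1 -0.2] [-0.003 -0.002 -0.003 -0.001  0.002 -0.003]
the job is handed in; nothing more can be done
None
```

Both brackets are packed in the tray and let go of, and I handed the job in at 22.4 s of the 61 s allowed; no verdict is reported.

**What I did:** I placed the T-footed bracket first and pressed it lightly against the tray's +x and +y walls to fix the tray's position. I then dropped the U-footed bracket straight down round its stem. Both reached the floor at the expected height, 4 mm above the table. Contact forces stayed below about 13 N.

**Last checks:**
- **Fit:** the pictures show both feet nested inside the rim with narrow, even seams, the U's cut-out round the corner block, and both tabs upright.
- **Position:** by the wall contacts, the T sits at about x = 37.3 mm and the U at about -36 mm in the tray. The limits are 32 to 40 and -40 to -32.
- **Bystanders:** the tape roll and knob look unchanged from the start. I did not re-check the solder reel, jar and side cutters at the end, but the arm was never planned near them.
- **At hand-in:** the gripper was open at z = 0.19 m, and the force reading was about zero.

**Disagreements:** the cameras put the tray 1 to 1.5 mm away from where the wall contacts did, within the cameras' stated 2 mm calibration. In x I went by the contacts. In y I aimed between the two.

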